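# Spin the plating turntable and brake it at its index

### The arm

A 6-joint arm with a two-finger parallel gripper is mounted at the origin on a cart in front of the work surface, level with it; the furniture and walls round the work are solid. World frame = base frame: x ahead of the robot, y to its left, z up, the work surface at z = 0. Lengths are in m, angles in rad, forces in N, time in s.
With the tool pointing down it reaches from about 0.35 to 0.775 m from the base axis. Payload 7.3 kg.
Tool frame: the origin (TCP) lies midway between the tips of the shut fingers; the grasp point (between the pads) lies 19 mm behind it; z points along the fingers, y is the line along which they close (so a half turn about z gives the same grasp; the last joint's range is limited). The gripper opens to 92 mm and grips with 3 to 60 N. Pads are 19 mm wide; open, the fingers measure 130 mm over their backs; the gripper's body (75 mm by 190 mm) begins 47 mm behind the grasp point.
Start: joints at [1.074, 0.342, 1.524, -0, 1.275, -0.146], TCP at [0.18, 0.493, 0.227] pointing down, gripper open.
Joint ranges: [-2.53, 2.53], [-0.77, 2.02], [0.04, 2.7], [-1, 4.14], [0.28, 2.66], [-3.11, 3.11]. Speed limits (rad/s): [2.57, 2.57, 3.14, 3.14, 3.14, 3.14].

### API

Orientations are given as [roll, pitch, yaw] about the fixed x, y, z axes, in that order (R = Rz(yaw) Ry(pitch) Rx(roll)).
In Python, from cell import robot, read_camera, camera_params, nets gives the robot as it stands. The module is installed in compiled form; this text tells all that it offers.
- The arm moves only by the tool step_arm, never from a script. Its argument "steps" is a list of rows, each an object of numbers: "x", "y", "z": the shift along the tool's x, y, z as a fraction of full scale; "rx", "ry", "rz": the turn, a rotation vector about the tool's x, y, z as a fraction of full scale; "claw": the opening, from -1 (shut) to 1 (fully open). In form: [{"x": .., "y": .., "z": .., "rx": .., "ry": .., "rz": .., "claw": ..}, ...]. A call has 1 to 12 rows; each row is the pose to reach, as a shift and turn from the pose commanded when the call began, along the tool's axes at that moment; what a row does not reach only later rows make up. Full scale, the value 1, is 750 mm for a shift and pi/4 rad for a turn. A row lasts 1/12 s, in which the tool goes at most 41.7 mm and 7.16 degrees, less where a joint would pass 70% of its speed; a pose out of reach is approached as far as the arm can. A call with a number of a shift or a turn outside -1 to 1 is refused whole. A call with a gripper value outside its range is refused whole. The fingers move at their own pace and stop on an object; "squeeze" is the grip in N (left out, the last holds). Time passes only in rows, so rows that repeat a pose let the fingers close. It gives the time, the measured TCP pose, the force, the opening and the grip force at its end, in the units of the state.
- robot.observe(): the state, without advancing time (a new reading comes with each control period).
- read_camera(name): name is "scene" or "top" or "wrist"; returns (picture, depth): 384x512x3 uint8, blue, green, red; 384x512 float32, m along the optical axis (not along the pixel's ray), 0 where there is no reading.
- camera_params(name): a dict with "fx", "fy", "cx", "cy" (pixels), "k1" (the pictures are not rectified: a ray, as slopes to the right and down, at radius r is drawn at 1 + k1 r^2 times it, then the intrinsics apply), "R" (3x3) and "t" (3): a world point X has camera coordinates R X + t; the wrist camera has in their place "hand_eye" (4x4, takes a point from camera to tool coordinates, whose origin is the TCP and whose axes are the flange's). Camera axes: x right, y down, z forward; pixel columns grow to the right and rows downward; lengths in m; the calibration is good to about 2 mm. A picture is of the moment at which its call begins: read the wrist's pose just before it. camera_params takes no time and is no camera call.
- robot.hand_in(): hands the job in; it is judged then, once.
Trained networks look in the newest picture that a camera, given by its name, has taken for a name from the list of things; names that differ only in an ending like _2 or _b are one class to them, and where a whole thing is asked for, a point or a joint stands for the part that bears it (a point fixed in the world has none). Each returns a list of dicts, best first, with "conf" (0 to 1); they miss things now and then, are a little off and sometimes report something else, mostly with a low value. They report only what shows in the picture. A call takes as long as a camera call.
- nets.masks_of(camera, query): "region" (384x512 bool, what is visible of it) and "box" ([left, top, right, bottom] in pixels, round what is visible of it).
- nets.landmark_of(camera, query): "pixel" ([row, column] in pixels: a listed point, or the origin of a listed thing).
The state is a dict: "time": time; "qpos": joint angles; "qvel": joint speeds; "joint_efforts": joint torques, N m; "tool_pos": TCP position; "tool_rot": TCP orientation; "contact_force": force on the tool from outside, world axes, zero at the start; "torque": the same for the moment, N m; "opening": finger opening in m; "grip_force": force on a finger pad.
Only numpy, scipy, OpenCV 4.12 (cv2) and the standard library are available. Lean on these libraries where they do the work, as an engineer would, in place of code of your own. Each camera call takes 0.05 s, during which the arm holds its last target. There are 200 camera calls.

### The job

Flick one of the black pegs of the plating turntable with a fingertip so that the disc spins freely anticlockwise (seen from above, as its black arrow shows) and coasts until the orange mark has gone right past the blue index plate; on a later pass, before it runs down, brake the disc with a fingertip so that it stops, at the first attempt, with the orange mark at the blue index plate, then take the finger away. Nothing is to be picked up: leave the petri dish untouched in its holder and do not disturb the two red-capped jars or the dropper bottle in front.

Things in the scene. Friction and masses are not known exactly. Their poses are not given: they have to be found in the camera images.
- turntable: turntable fixed to the desk, with a free aluminium disc 270 mm across, flat top 36 mm above the desk. Origin on the disc's axis at desk height, z up. Blue index plate at this body's -x: 40 mm wide, 139 to 163 mm from the axis, as high as the disc's top. Dish holder within 47 mm of the axis; from 90 mm out to the 135 mm edge the top is clear for a fingertip
- wheel (a joint): disc angle (rad), grows without limit anticlockwise seen from above; 0, 2 pi..: mark exactly at the index. Starts at -2.8 to -1.2. The disc (0.6 kg, 0.0055 kg m2) runs freely: each second it loses about 0.05 rad/s plus 7 percent of its speed (from 2 rad/s it coasts about two turns in nearly 20 s); a fingertip pressed on it with a few N stops it almost at once
- mark (a point): a point on the orange mark (a radial stripe 9 mm wide, 94 to 133 mm from the axis) on the disc's top, 125 mm from the axis; turns with the disc
- index (a point): fixed point 125 mm from the axis at the height of the disc's top, straight inward of the middle of the blue index plate: where the mark has to stop
- peg_1 (a point): centre of the top of a black upright peg, 12 mm thick, 28 mm high over the disc, 64 mm above the desk, 78 mm from the axis; turns with the disc, 120 degrees clockwise of the orange mark seen from above
- peg_2 (a point): the same, of the peg in line with the orange mark, nearer the axis than the mark
- peg_3 (a point): the same, of the peg 120 degrees anticlockwise of the orange mark
- dish: loose white petri dish, 76 mm across, 11 mm high, lying in the holder in the middle of the disc and turning with it; origin at the centre of its underside
- jar_a: loose sample jar with a red cap, 44 mm across, 60 mm high, to the right of the turntable; origin under its centre
- jar_b: loose sample jar with a red cap, 44 mm across, 57 mm high, to the right of the turntable; origin under its centre
- dropper_2: loose brown dropper bottle with a black top, 34 mm across, 102 mm high, on the desk's front left; origin under its centre
- microscope: fixed microscope to the left of the turntable, 0.43 m tall, standing between the robot's start and the work; its origin is near the middle of its foot at desk height, and it reaches to about 0.15 m from it: steer round it

How it is judged:
On the way, in this order (a step that is already met when the one before it is completed fails the run):
1. the disc spins anticlockwise by itself, faster than 0.6 rad/s, no finger on it (velocity of joint wheel above 0.6 rad/s and contact force between each of the arm, the fingers and turntable below 0.05 N), for 0.2 s.
2. the mark has gone past the index plate and on by 2.5 rad, the disc coasting untouched (value of joint wheel above 2.5 rad and velocity of joint wheel above 0.1 rad/s and contact force between each of the arm, the fingers and turntable below 0.05 N), for 0.1 s.
3. the disc stands still under a fingertip with the mark at the index plate (within 19 mm) (contact force between the fingers and turntable above 0.3 N and velocity of joint wheel between -0.05 and 0.05 rad/s and horizontal distance between mark and index below 0.019 m), for 0.1 s.
At the end, for the whole second after the job is handed in: The disc stands still with the point on the mark within 19 mm of the index point (about 8.7 degrees), having passed the index at least once before; the dish lies flat in its holder (within 8 mm of the axis), and the jars and the dropper bottle stand within 15 mm of where they were (horizontal distance between mark and index below 0.019 m and value of joint wheel above 2.5 rad and velocity of joint wheel between -0.03 and 0.03 rad/s and horizontal distance between dish and turntable below 0.008 m and height (world z) of dish below 0.042 m and angle between dish's own z axis and vertical below 0.1 rad and distance of each of jar_a, jar_b, dropper_2 from where it was at the start of the episode below 0.015 m); the robot touches nothing.
It fails at once if the disc, once it has gone past the index, is stopped by the fingers somewhere else (mark more than 50 mm from the index point) (contact force between the fingers and turntable above 0.3 N and value of joint wheel above 2.5 rad and velocity of joint wheel between -0.02 and 0.02 rad/s and horizontal distance between mark and index above 0.05 m).
It fails at once if the petri dish is touched by the fingers (contact force between the fingers and dish above 0.3 N).
It fails at once if the petri dish leaves its holder or is lifted (horizontal distance between dish and turntable above 0.012 m or height (world z) of dish above 0.048 m).
It fails at once if a jar or the dropper bottle is moved more than 15 mm (distance of any of jar_a, jar_b, dropper_2 from where it was at the start of the episode above 0.015 m).
It also fails if it takes over 72 s, if anything falls off the work surface, if the arm or the gripper's body presses on something with over 40 N, if the wrist force passes 120 N, or if a joint passes its speed limit or range.

## Working session

There is one attempt and no reset: what is moved stays moved. The work goes in short steps, Python scripts to look and compute and a tool call to move; the robot and the scene stay as the last step left them, time stands still between calls to the robot, and variables do not carry over. Pictures are saved under pics/ and viewed, at most 10 in all, crops included, and the job is handed in when it is done.

Besides the shell and the picture viewer there is one more tool, called after "Emit:" as name(argument=value, ...), one argument or row to a line, values as JSON. step_arm: Moves the arm, as the interface text tells. Its arguments: {"type":"object","properties":{"steps":{"type":"array","items":{"type":"object","properties":{"x":{"type":"number","minimum":-1,"maximum":1},"y":{"type":"number","minimum":-1,"maximum":1},"z":{"type":"number","minimum":-1,"maximum":1},"rx":{"type":"number","minimum":-1,"maximum":1},"ry":{"type":"number","minimum":-1,"maximum":1},"rz":{"type":"number","minimum":-1,"maximum":1},"claw":{"type":"number"}}}},"squeeze":{"type":"number"}},"required":["steps"]}

```bash
mkdir -p pics; cat > h.py <<'E'
from cell import robot, read_camera, camera_params, nets
import numpy as np, cv2
def ray(name,px):
    p=camera_params(name); r,c=px
    u=np.array([(c-p['cx'])/p['fx'],(r-p['cy'])/p['fy']]); d=u.copy()
    for _ in range(20): d=u/(1+p['k1']*(d@d))
    R=np.array(p['R']);t=np.array(p['t'])
    return -R.T@t, R.T@np.array([d[0],d[1],1])
def atz(name,px,z):
    o,d=ray(name,px); return o+d*(z-o[2])/d[2]
E
python3 - <<'E'
from h import *
s=robot.observe(); print(s)
for n in ("scene","top"):
    im,d=read_camera(n); cv2.imwrite(f'pics/{n}0.png',im)
    print(n,ray(n,(192,256)))
    for q,z in [("turntable",0),("mark",.036),("index",.036),("peg_1",.064),("dish",.036),("jar_a",0),("dropper_2",0),("microscope",0)]:
        for r in nets.landmark_of(n,q)[:3]: print(q,round(r['conf'],2),np.round(r['pixel']),atz(n,r['pixel'],z).round(3))
print(robot.observe()['time'])
E
```

```text
{'time': 0.0, 'qpos': array([ 1.07401550e+00,  3.42730042e-01,  1.52500316e+00, -1.36958378e-05,
        1.27537900e+00, -1.45988354e-01]), 'qvel': array([ 8.96259360e-04, -1.52010552e-03, -7.11541428e-04,  7.44106341e-05,
       -1.32945642e-03, -1.98260461e-05]), 'joint_efforts': array([ 1.24086666e-03, -4.31243598e+01, -2.44222087e+01,  7.16754911e-02,
        5.60031622e-02, -1.50385613e-04]), 'tool_pos': array([0.18019892, 0.49268475, 0.22604599]), 'tool_rot': array([-3.14008736e+00, -2.08092624e-04,  2.79080402e+00]), 'contact_force': array([-0.4333117 ,  0.1478218 , -0.27457558]), 'torque': array([ 0.03660345,  0.01880744, -0.0518097 ]), 'grip_force': 0.0, 'opening': 0.0918979359999541}
scene (array([-0.12623897,  1.33931402,  0.84228396]), array([ 0.37912655, -0.81374912, -0.44071109]))
turntable 0.62 [211. 231.] [ 0.618 -0.039  0.   ]
turntable 0.26 [199. 208.] [ 0.741 -0.091  0.   ]
mark 0.69 [209. 199.] [0.695 0.046 0.036]
index 0.66 [203. 261.] [ 0.517 -0.078  0.036]
peg_1 0.73 [200. 206.] [0.679 0.022 0.064]
peg_1 0.71 [185. 234.] [ 0.642 -0.122  0.064]
peg_1 0.59 [198. 246.] [ 0.556 -0.038  0.064]
dish 0.78 [199. 227.] [ 0.64  -0.059  0.036]
jar_a 0.73 [176. 268.] [ 0.615 -0.367  0.   ]
jar_a 0.46 [184. 311.] [ 0.426 -0.367  0.   ]
dropper_2 0.72 [269. 259.] [0.378 0.247 0.   ]
top (array([ 0.39911276, -0.02096211,  1.31962551]), array([ 0.12746442, -0.01852247, -0.99170604]))
turntable 0.83 [173. 256.] [ 0.626 -0.046  0.   ]
mark 0.86 [145. 225.] [0.701 0.047 0.036]
index 0.82 [210. 262.] [ 0.511 -0.062  0.036]
peg_1 0.76 [150. 237.] [0.682 0.011 0.064]
peg_1 0.75 [193. 255.] [ 0.559 -0.041  0.064]
peg_1 0.63 [161. 281.] [ 0.651 -0.116  0.064]
dish 0.82 [171. 261.] [ 0.627 -0.06   0.036]
dish 0.6 [192. 258.] [ 0.564 -0.049  0.036]
jar_a 0.8 [182. 368.] [ 0.603 -0.383  0.   ]
jar_a 0.6 [239. 372.] [ 0.431 -0.391  0.   ]
dropper_2 0.49 [259. 152.] [0.369 0.258 0.   ]
0.9
```

View pics/scene0.png

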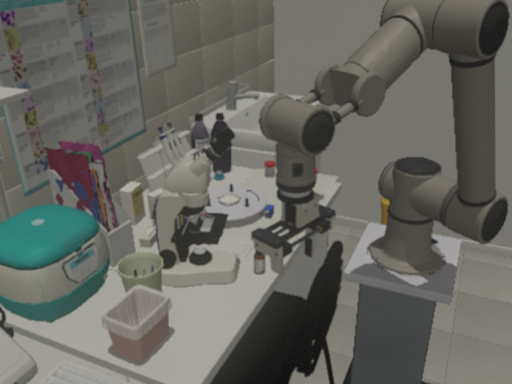

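View pics/top0.png

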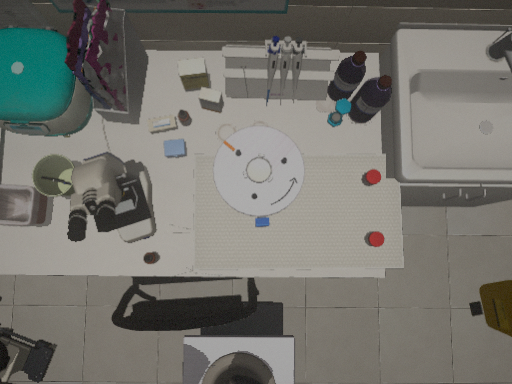

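```bash
python3 - <<'E'
from h import *
im=cv2.imread('pics/top0.png')
m=nets.masks_of('top','microscope')
for r in m[:2]:
    print('mic',r['conf'],r['box'])
hsv=cv2.cvtColor(im,cv2.COLOR_BGR2HSV)
# blue plate & orange mark centroids
for nm,lo,hi in [('blue',(95,120,60),(130,255,255)),('orange',(8,150,120),(20,255,255))]:
    k=cv2.inRange(hsv,lo,hi); n,l,st,c=cv2.connectedComponentsWithStats(k)
    for i in range(1,n):
        if st[i,4]>12: print(nm,st[i],c[i],atz('top',c[i][::-1],.036).round(4))
# circle fit of disc: pegs
from itertools import combinations
P=np.array([atz('top',p,.064)[:2] for p in [(150,237),(193,255),(161,281)]])
print('peg centre',P.mean(0))
E
```

```text
blue [273  36   6   6  27] [275.59259259  38.44444444] [ 1.0351 -0.1013  0.036 ]
blue [336 101  16   7  28] [343.25       103.46428571] [ 0.8331 -0.3037  0.036 ]
blue [345 107   6   6  15] [347.6 110.2] [ 0.8124 -0.3163  0.036 ]
blue [328 119   6   6  14] [330.28571429 121.78571429] [ 0.7762 -0.264   0.036 ]
blue [256 218  13   8  95] [262.06315789 221.61052632] [ 0.4784 -0.063   0.036 ]
orange [225 142   9   8  13] [228.61538462 145.23076923] [0.7018 0.0365 0.036 ]
peg centre [ 0.62993373 -0.04868756]
```

Pictures: the disc is centred at about (258,170) in top, with the orange mark at upper left (228,145), a peg near the index at (254,196), and the blue plate at (262,222). The microscope is at left (120,195) and the jars at (373,177) and (376,239).

```bash
cat >> h.py <<'E'
def topmany(pts,z): return np.array([atz('top',p,z)[:2] for p in pts])
def angle(im,C,idx,lo=.096,hi=.131):
    """wheel angle by sampling a polar ring for orange"""
    p=camera_params('top'); R=np.array(p['R']);t=np.array(p['t'])
    a=np.radians(np.arange(0,360,.5)); r=np.linspace(lo,hi,12)
    A,Rr=np.meshgrid(a,r); X=np.stack([C[0]+Rr*np.cos(A),C[1]+Rr*np.sin(A),0*A+.036],-1)
    c=X@R.T+t; u=c[...,:2]/c[...,2:]; u=u*(1+p['k1']*(u**2).sum(-1,keepdims=True))
    mx=(u[...,0]*p['fx']+p['cx']).astype(np.float32); my=(u[...,1]*p['fy']+p['cy']).astype(np.float32)
    g=cv2.remap(im,mx,my,cv2.INTER_LINEAR).astype(float)
    s=np.clip(g[...,2]-g[...,0]-25,0,None).mean(0)   # red minus blue
    if s.max()<5: return None,s.max()
    k=np.argmax(np.convolve(np.r_[s[-6:],s,s[:6]],np.ones(13),'valid'))
    w=(np.arange(-16,17)+k)%720; m=np.sum(s[w]*np.exp(1j*a[w]))
    th=np.angle(m)-idx
    return (th+np.pi)%(2*np.pi)-np.pi, s.max()
E
python3 - <<'E'
from h import *
from scipy.optimize import least_squares
im,d=read_camera('top')
for q in('wheel','turntable'):
    for r in nets.masks_of('top',q)[:1]:
        reg=r['region'].astype(np.uint8); print(q,r['conf'],r['box'],reg.sum())
        cs,_=cv2.findContours(reg,0,cv2.CHAIN_APPROX_NONE); c=max(cs,key=cv2.contourArea)[:,0]
        P=topmany(c[:,::-1],.036)
        f=least_squares(lambda v:np.hypot(P[:,0]-v[0],P[:,1]-v[1])-v[2],[.63,-.05,.135],loss='soft_l1',f_scale=.002)
        print(f.x, np.median(abs(f.fun)))
for px in [(195,120),(225,135),(150,85),(240,150),(185,150),(235,75)]: print('mic',px,atz('top',px,0).round(3),atz('top',px,.2).round(3))
C=f.x[:2]
idx=np.arctan2(-.063-C[1],.4784-C[0]);print('idx',np.degrees(idx),np.hypot(-.063-C[1],.4784-C[0]),angle(im,C,idx))
print('disc depth z', [ (lambda o,dd:(o+dd*d[r,c])[2])(*ray('top',(r,c))) for r,c in[(135,270),(200,230),(170,295)]])
E
```

```text
wheel 0.67 [211.1, 125.2, 305.9, 215.1] 6108
[ 0.63062749 -0.05140311  0.13365886] 0.0007612130055835858
turntable 0.59 [213.1, 125.0, 302.1, 226.1] 6211
[ 0.62958114 -0.050886    0.13358488] 0.001031542626727805
mic (195, 120) [0.556 0.359 0.   ] [0.532 0.301 0.2  ]
mic (225, 135) [0.467 0.311 0.   ] [0.457 0.26  0.2  ]
mic (150, 85) [0.691 0.47  0.   ] [0.647 0.396 0.2  ]
mic (240, 150) [0.424 0.265 0.   ] [0.42  0.221 0.2  ]
mic (185, 150) [0.587 0.271 0.   ] [0.558 0.226 0.2  ]
mic (235, 75) [0.436 0.486 0.   ] [0.431 0.409 0.2  ]
idx -175.41873183136696 0.15166570499635498 (np.float64(-2.3413149153977137), np.float64(78.75))
disc depth z [np.float64(0.039268560465256286), np.float64(0.0339181696598001), np.float64(0.03140627694850595)]
```

Emit:
step_arm(
  steps=[
    {"x": -0.139,"y": -0.223,"claw": -1},
    {"x": -0.139,"y": -0.223,"claw": -1},
    {"x": -0.139,"y": -0.223,"claw": -1},
    {"x": -0.139,"y": -0.223,"claw": -1},
    {"x": -0.139,"y": -0.223,"claw": -1},
    {"x": -0.396,"y": -0.385,"claw": -1},
    {"x": -0.396,"y": -0.385,"claw": -1},
    {"x": -0.396,"y": -0.385,"claw": -1},
    {"x": -0.396,"y": -0.385,"claw": -1},
    {"x": -0.396,"y": -0.385,"claw": -1},
    {"x": -0.396,"y": -0.385,"claw": -1},
    {"x": -0.396,"y": -0.385,"claw": -1},
  ],
)

```text
$.steps[0]: bad value
```

Emit:
step_arm(
  squeeze=5,
  steps=[
    {"x": -0.139,"y": -0.223,"z": 0,"rx": 0,"ry": 0,"rz": 0,"claw": -1},
    {"x": -0.139,"y": -0.223,"z": 0,"rx": 0,"ry": 0,"rz": 0,"claw": -1},
    {"x": -0.139,"y": -0.223,"z": 0,"rx": 0,"ry": 0,"rz": 0,"claw": -1},
    {"x": -0.139,"y": -0.223,"z": 0,"rx": 0,"ry": 0,"rz": 0,"claw": -1},
    {"x": -0.139,"y": -0.223,"z": 0,"rx": 0,"ry": 0,"rz": 0,"claw": -1},
    {"x": -0.396,"y": -0.385,"z": 0,"rx": 0,"ry": 0,"rz": 0,"claw": -1},
    {"x": -0.396,"y": -0.385,"z": 0,"rx": 0,"ry": 0,"rz": 0,"claw": -1},
    {"x": -0.396,"y": -0.385,"z": 0,"rx": 0,"ry": 0,"rz": 0,"claw": -1},
    {"x": -0.396,"y": -0.385,"z": 0,"rx": 0,"ry": 0,"rz": 0,"claw": -1},
    {"x": -0.396,"y": -0.385,"z": 0,"rx": 0,"ry": 0,"rz": 0,"claw": -1},
    {"x": -0.396,"y": -0.385,"z": 0,"rx": 0,"ry": 0,"rz": 0,"claw": -1},
    {"x": -0.396,"y": -0.385,"z": 0,"rx": 0,"ry": 0,"rz": 0,"claw": -1},
  ],
)

```text
time: 2.1
tool_pos: [0.3625, 0.1169, 0.2269]
tool_rot: [-3.141, 0.002, 2.786]
contact_force: [0.1, 0.7, -0.2]
opening: 0.0162
grip_force: 0.0
```

Emit:
step_arm(
  steps=[
    {"x": -0.272,"y": -0.152,"z": 0.0,"rx": 0,"ry": 0,"rz": -0.447,"claw": -1},
    {"x": -0.272,"y": -0.152,"z": 0.0,"rx": 0,"ry": 0,"rz": -0.447,"claw": -1},
    {"x": -0.272,"y": -0.152,"z": 0.0,"rx": 0,"ry": 0,"rz": -0.447,"claw": -1},
    {"x": -0.272,"y": -0.152,"z": 0.203,"rx": 0,"ry": 0,"rz": -0.447,"claw": -1},
    {"x": -0.272,"y": -0.152,"z": 0.203,"rx": 0,"ry": 0,"rz": -0.447,"claw": -1},
    {"x": -0.272,"y": -0.152,"z": 0.203,"rx": 0,"ry": 0,"rz": -0.447,"claw": -1},
    {"x": -0.272,"y": -0.152,"z": 0.203,"rx": 0,"ry": 0,"rz": -0.447,"claw": -1},
    {"x": -0.272,"y": -0.152,"z": 0.203,"rx": 0,"ry": 0,"rz": -0.447,"claw": -1},
    {"x": -0.272,"y": -0.152,"z": 0.203,"rx": 0,"ry": 0,"rz": -0.447,"claw": -1},
  ],
)

```text
time: 2.85
tool_pos: [0.5117, -0.0584, 0.07]
tool_rot: [3.14, -0.006, 3.14]
contact_force: [-0.2, -0.1, -0.1]
opening: 0.0007
grip_force: 0.0
```

```bash
python3 - <<'E'
from h import *
s=robot.observe();print(s['tool_pos'],s['tool_rot'],s['contact_force'],s['opening'])
im,d=read_camera('top'); print(angle(im,(.630,-.051),np.radians(-175.4)))
cv2.imwrite('pics/t1.png',cv2.resize(im[90:290,130:400],None,fx=2.9,fy=2.9))
E
```

```text
[ 0.51171039 -0.05840423  0.06997829] [ 3.14011124 -0.00621727  3.14000077] [-0.22198797 -0.06689985 -0.10873314] 0.0007376098359234678
(np.float64(-2.3381554037429826), np.float64(82.58333333333333))
```

View pics/t1.png

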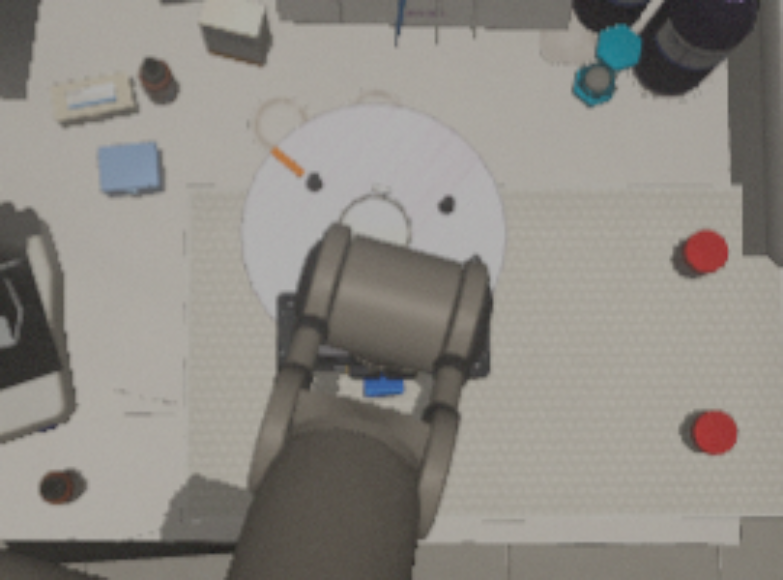

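Emit:
step_arm(
  steps=[
    {"x": 0,"y": 0,"z": 0.04,"rx": 0,"ry": 0,"rz": 0,"claw": -1},
    {"x": 0,"y": 0,"z": 0.04,"rx": 0,"ry": 0,"rz": 0,"claw": -1},
    {"x": 0,"y": 0,"z": 0.04,"rx": 0,"ry": 0,"rz": 0,"claw": -1},
  ],
)

```text
time: 3.15
tool_pos: [0.5116, -0.056, 0.0452]
tool_rot: [3.141, -0.002, -3.14]
contact_force: [0.1, -0.0, -0.1]
opening: 0.0002
grip_force: 0.0
```

Emit:
step_arm(
  steps=[
    {"x": 0,"y": 0,"z": 0.004,"rx": 0,"ry": 0,"rz": 0,"claw": -1},
  ],
)

```text
time: 3.23
tool_pos: [0.5133, -0.0567, 0.0437]
tool_rot: [-3.141, 0.003, -3.14]
contact_force: [0.6, -0.4, -0.3]
opening: 0.0005
grip_force: 0.0
```

Emit:
step_arm(
  steps=[
    {"x": 0,"y": 0,"z": 0.008,"rx": 0,"ry": 0,"rz": 0,"claw": -1},
  ],
)

```text
time: 3.32
tool_pos: [0.5138, -0.0571, 0.0377]
tool_rot: [-3.141, 0.004, -3.141]
contact_force: [-0.4, -1.4, -0.2]
opening: 0.0002
grip_force: 0.0
```

Emit:
step_arm(
  steps=[
    {"x": 0,"y": 0,"z": 0.0,"rx": 0,"ry": 0,"rz": 0,"claw": -1},
  ],
)

```text
time: 3.4
tool_pos: [0.5133, -0.0571, 0.0363]
tool_rot: [-3.141, 0.003, -3.141]
contact_force: [0.0, 0.3, 0.2]
opening: 0.0005
grip_force: 0.0
```

Emit:
step_arm(
  steps=[
    {"x": 0,"y": 0,"z": 0.004,"rx": 0,"ry": 0,"rz": 0,"claw": -1},
    {"x": 0,"y": 0,"z": 0.004,"rx": 0,"ry": 0,"rz": 0,"claw": -1},
  ],
)

```text
time: 3.57
tool_pos: [0.5133, -0.0578, 0.036]
tool_rot: [-3.14, 0.003, -3.141]
contact_force: [-7.4, 1.0, 27.8]
opening: 0.0008
grip_force: 13.9
```

Emit:
step_arm(
  steps=[
    {"x": 0,"y": 0,"z": 0.003,"rx": 0,"ry": 0,"rz": 0,"claw": -1},
    {"x": 0,"y": 0,"z": 0.003,"rx": 0,"ry": 0,"rz": 0,"claw": -1},
  ],
)

```text
time: 3.73
tool_pos: [0.5135, -0.0581, 0.0358]
tool_rot: [-3.139, 0.004, -3.14]
contact_force: [-14.0, 1.1, 47.4]
opening: 0.0005
grip_force: 23.9
```

Emit:
step_arm(
  steps=[
    {"x": 0,"y": 0,"z": -0.066,"rx": 0,"ry": 0,"rz": 0,"claw": -1},
    {"x": 0,"y": 0,"z": -0.066,"rx": 0,"ry": 0,"rz": 0,"claw": -1},
    {"x": -0.053,"y": 0.117,"z": -0.066,"rx": 0,"ry": 0,"rz": 0,"claw": -1},
    {"x": -0.053,"y": 0.117,"z": -0.066,"rx": 0,"ry": 0,"rz": 0,"claw": -1},
    {"x": -0.053,"y": 0.117,"z": -0.066,"rx": 0,"ry": 0,"rz": 0,"claw": -1},
    {"x": -0.053,"y": 0.117,"z": -0.02,"rx": 0,"ry": 0,"rz": 0,"claw": -1},
    {"x": -0.053,"y": 0.117,"z": -0.02,"rx": 0,"ry": 0,"rz": 0,"claw": -1},
    {"x": -0.053,"y": 0.117,"z": -0.02,"rx": 0,"ry": 0,"rz": 0,"claw": -1},
  ],
)

```text
time: 4.4
tool_pos: [0.5505, 0.0306, 0.0442]
tool_rot: [3.141, -0.005, -3.141]
contact_force: [0.1, -0.7, 0.8]
opening: 0.0006
grip_force: 0.0
```

```bash
python3 - <<'E'
from h import *
s=robot.observe();print(s['tool_pos'],s['contact_force'])
im,d=read_camera('top'); a=angle(im,(.630,-.051),np.radians(-175.4));print(a)
b=a[0]+np.radians(-175.4+120); print('peg3',.630+.078*np.cos(b),-.051+.078*np.sin(b))
im,d=read_camera('scene'); cv2.imwrite('pics/s1.png',cv2.resize(im[130:280,130:330],None,fx=3.5,fy=3.5))
E
```

```text
[0.55048012 0.03057175 0.0441707 ] [ 0.11346094 -0.66880692  0.81585168]
(np.float64(-2.455005043156758), np.float64(88.41666666666667))
peg3 0.555044680966064 -0.029419913148440228
```

View pics/s1.png

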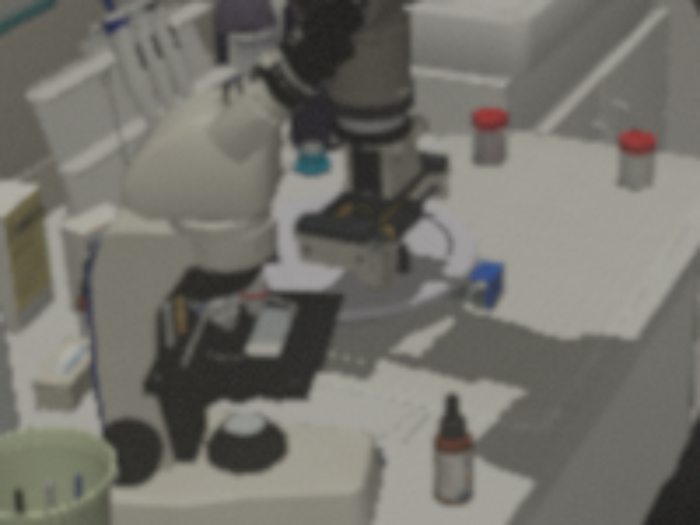

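Emit:
step_arm(
  steps=[
    {"x": 0,"y": -0.015,"z": 0,"rx": 0,"ry": 0,"rz": 0,"claw": -1},
    {"x": 0,"y": -0.03,"z": 0,"rx": 0,"ry": 0,"rz": 0,"claw": -1},
    {"x": 0,"y": -0.045,"z": 0,"rx": 0,"ry": 0,"rz": 0,"claw": -1},
    {"x": 0,"y": -0.06,"z": 0,"rx": 0,"ry": 0,"rz": 0,"claw": -1},
    {"x": 0,"y": -0.075,"z": 0,"rx": 0,"ry": 0,"rz": 0,"claw": -1},
    {"x": 0,"y": -0.09,"z": 0,"rx": 0,"ry": 0,"rz": 0,"claw": -1},
    {"x": 0,"y": -0.105,"z": 0,"rx": 0,"ry": 0,"rz": 0,"claw": -1},
    {"x": 0,"y": -0.1,"z": -0.01,"rx": 0,"ry": 0,"rz": 0,"claw": -1},
    {"x": 0,"y": -0.1,"z": -0.05,"rx": 0,"ry": 0,"rz": 0,"claw": -1},
    {"x": 0,"y": -0.1,"z": -0.05,"rx": 0,"ry": 0,"rz": 0,"claw": -1},
    {"x": 0.048,"y": -0.11,"z": -0.05,"rx": 0,"ry": 0,"rz": 0,"claw": -1},
    {"x": 0.048,"y": -0.11,"z": -0.05,"rx": 0,"ry": 0,"rz": 0,"claw": -1},
  ],
)

```text
time: 5.5
tool_pos: [0.5096, -0.0514, 0.0817]
tool_rot: [3.14, -0.009, -3.141]
contact_force: [0.0, -0.2, -0.9]
opening: 0.0005
grip_force: 0.0
```

```bash
cat > look.py <<'E'
from h import *
import sys
s=robot.observe();print(s['time'],s['tool_pos'],s['contact_force'])
for i in range(int(sys.argv[1])):
    t=robot.observe()['time']; im,d=read_camera('top'); a,q=angle(im,(.630,-.051),np.radians(-175.4))
    print(round(t,3),None if a is None else round(float(a),3),round(q,0))
    if a is not None: open('log.txt','a').write(f'{t} {a} {q}\n')
cv2.imwrite('pics/last.png',im)
E
python3 look.py 8
```

```text
5.5 [ 0.50963768 -0.05135136  0.08166246] [ 0.0171468  -0.2095026  -0.92300202]
5.5 None 0.0
5.55 None 0.0
5.6 None 0.0
5.65 None 5.0
5.7 -0.479 6.0
5.75 None 1.0
5.8 None 0.0
5.85 None 0.0
```

Emit:
step_arm(
  steps=[
    {"x": 0,"y": 0,"z": 0.0,"rx": 0,"ry": 0,"rz": 0,"claw": -1},
    {"x": 0,"y": 0,"z": 0.02,"rx": 0,"ry": 0,"rz": 0,"claw": -1},
    {"x": 0,"y": 0,"z": 0.04,"rx": 0,"ry": 0,"rz": 0,"claw": -1},
    {"x": 0,"y": 0,"z": 0.048,"rx": 0,"ry": 0,"rz": 0,"claw": -1},
    {"x": 0,"y": 0,"z": 0.048,"rx": 0,"ry": 0,"rz": 0,"claw": -1},
    {"x": 0,"y": 0,"z": 0.048,"rx": 0,"ry": 0,"rz": 0,"claw": -1},
  ],
)

```text
time: 6.4
tool_pos: [0.5163, -0.0521, 0.0467]
tool_rot: [3.141, -0.0, -3.141]
contact_force: [1.1, -0.3, 1.0]
opening: 0.0005
grip_force: 0.0
```

```bash
python3 look.py 10
```

```text
6.4 [ 0.51634726 -0.05206889  0.0467058 ] [ 1.14843245 -0.33344124  1.0185207 ]
6.4 0.898 6.0
6.45 0.989 29.0
6.5 1.081 48.0
6.55 1.178 68.0
6.6 1.265 92.0
6.65 1.358 92.0
6.7 1.449 92.0
6.75 1.54 91.0
6.8 1.631 90.0
6.85 1.721 90.0
```

Emit:
step_arm(
  steps=[
    {"x": 0,"y": 0,"z": 0,"rx": 0,"ry": 0,"rz": 0,"claw": -1},
    {"x": 0,"y": 0,"z": 0,"rx": 0,"ry": 0,"rz": 0,"claw": -1},
    {"x": 0,"y": 0,"z": 0,"rx": 0,"ry": 0,"rz": 0,"claw": -1},
    {"x": 0,"y": 0,"z": 0,"rx": 0,"ry": 0,"rz": 0,"claw": -1},
    {"x": 0,"y": 0,"z": 0,"rx": 0,"ry": 0,"rz": 0,"claw": -1},
    {"x": 0,"y": 0,"z": 0,"rx": 0,"ry": 0,"rz": 0,"claw": -1},
    {"x": 0,"y": 0,"z": 0,"rx": 0,"ry": 0,"rz": 0,"claw": -1},
    {"x": 0,"y": 0,"z": 0,"rx": 0,"ry": 0,"rz": 0,"claw": -1},
    {"x": 0,"y": 0,"z": 0,"rx": 0,"ry": 0,"rz": 0,"claw": -1},
    {"x": 0,"y": 0,"z": 0,"rx": 0,"ry": 0,"rz": 0,"claw": -1},
    {"x": 0,"y": 0,"z": 0,"rx": 0,"ry": 0,"rz": 0,"claw": -1},
    {"x": 0,"y": 0,"z": 0,"rx": 0,"ry": 0,"rz": 0,"claw": -1},
  ],
)

```text
time: 7.9
tool_pos: [0.5162, -0.0521, 0.0467]
tool_rot: [3.142, 0.0, -3.141]
contact_force: [-0.3, 0.5, -0.3]
opening: 0.0002
grip_force: 0.0
```

```bash
cat > fit.py <<'E'
import numpy as np
from scipy.optimize import least_squares
from scipy.integrate import solve_ivp
D=np.loadtxt('log.txt'); D=D[D[:,2]>60]; t=D[:,0]; a=np.unwrap(D[:,1])
# recover turns given continuing model
def sim(v,T): 
    s=solve_ivp(lambda t,y:[y[1],-(v[2]+v[3]*y[1])*(y[1]>0)],[t[0],60],[v[0],v[1]],dense_output=True,max_step=.1); return s.sol(T)
def res(v):
    m=sim(v,t)[0]; e=(D[:,1]-m+np.pi)%(2*np.pi)-np.pi
    return np.r_[e/.01,(v[2]-.05)/.02,(v[3]-.07)/.02]
f=least_squares(res,[D[0,1],1.8,.05,.07],diff_step=1e-4); v=f.x; print(v,'rms',np.sqrt(np.mean((f.fun[:-2]*.01)**2)))
T=np.arange(t[0],45,.005); th,w=sim(v,T)
print('now',t[-1],sim(v,[t[-1]]).ravel(),'final',th.max())
for g in (2*np.pi,4*np.pi,6*np.pi):
    if th.max()>g: i=np.argmax(th>g); print(g,'t',round(T[i],3),'w',w[i])
E
python3 look.py 8|tail -2; python3 fit.py
```

```text
8.2 -2.284 81.0
8.25 -2.205 80.0
[1.17460957 1.84712056 0.04781838 0.06622528] rms 0.0010720181922957918
now 8.25 [4.07782834 1.57356284] final 15.227543156835077
6.283185307179586 t 9.76 w 1.3551054313435544
12.566370614359172 t 16.265 w 0.6280819060669277
```

Emit:
step_arm(
  steps=[
    {"x": 0,"y": 0,"z": 0.006,"rx": 0,"ry": 0,"rz": 0,"claw": -1},
    {"x": 0,"y": 0,"z": 0.006,"rx": 0,"ry": 0,"rz": 0,"claw": -1},
    {"x": 0,"y": 0,"z": 0.006,"rx": 0,"ry": 0,"rz": 0,"claw": -1},
    {"x": 0,"y": 0,"z": 0.006,"rx": 0,"ry": 0,"rz": 0,"claw": -1},
    {"x": 0,"y": 0,"z": 0.006,"rx": 0,"ry": 0,"rz": 0,"claw": -1},
    {"x": 0,"y": 0,"z": 0.006,"rx": 0,"ry": 0,"rz": 0,"claw": -1},
    {"x": 0,"y": 0,"z": 0.006,"rx": 0,"ry": 0,"rz": 0,"claw": -1},
    {"x": 0,"y": 0,"z": 0.006,"rx": 0,"ry": 0,"rz": 0,"claw": -1},
    {"x": 0,"y": 0,"z": 0.006,"rx": 0,"ry": 0,"rz": 0,"claw": -1},
    {"x": 0,"y": 0,"z": 0.006,"rx": 0,"ry": 0,"rz": 0,"claw": -1},
    {"x": 0,"y": 0,"z": 0.006,"rx": 0,"ry": 0,"rz": 0,"claw": -1},
    {"x": 0,"y": 0,"z": 0.006,"rx": 0,"ry": 0,"rz": 0,"claw": -1},
  ],
)

```text
time: 9.3
tool_pos: [0.5162, -0.0521, 0.0422]
tool_rot: [3.142, 0.0, -3.141]
contact_force: [-0.1, 0.2, -0.8]
opening: 0.0004
grip_force: 0.0
```

Emit:
step_arm(
  steps=[
    {"x": 0,"y": 0,"z": 0,"rx": 0,"ry": 0,"rz": 0,"claw": -1},
    {"x": 0,"y": 0,"z": 0,"rx": 0,"ry": 0,"rz": 0,"claw": -1},
    {"x": 0,"y": 0,"z": 0,"rx": 0,"ry": 0,"rz": 0,"claw": -1},
    {"x": 0,"y": 0,"z": 0,"rx": 0,"ry": 0,"rz": 0,"claw": -1},
    {"x": 0,"y": 0,"z": 0,"rx": 0,"ry": 0,"rz": 0,"claw": -1},
    {"x": 0,"y": 0,"z": 0,"rx": 0,"ry": 0,"rz": 0,"claw": -1},
    {"x": 0,"y": 0,"z": 0,"rx": 0,"ry": 0,"rz": 0,"claw": -1},
    {"x": 0,"y": 0,"z": 0,"rx": 0,"ry": 0,"rz": 0,"claw": -1},
    {"x": 0,"y": 0,"z": 0,"rx": 0,"ry": 0,"rz": 0,"claw": -1},
    {"x": 0,"y": 0,"z": 0,"rx": 0,"ry": 0,"rz": 0,"claw": -1},
    {"x": 0,"y": 0,"z": 0,"rx": 0,"ry": 0,"rz": 0,"claw": -1},
    {"x": 0,"y": 0,"z": 0,"rx": 0,"ry": 0,"rz": 0,"claw": -1},
  ],
)

```text
time: 10.3
tool_pos: [0.5163, -0.0521, 0.0422]
tool_rot: [3.142, 0.0, -3.141]
contact_force: [-0.1, -0.0, -0.9]
opening: 0.0001
grip_force: 0.0
```

Emit:
step_arm(
  steps=[
    {"x": 0,"y": 0,"z": 0,"rx": 0,"ry": 0,"rz": 0,"claw": -1},
    {"x": 0,"y": 0,"z": 0,"rx": 0,"ry": 0,"rz": 0,"claw": -1},
    {"x": 0,"y": 0,"z": 0,"rx": 0,"ry": 0,"rz": 0,"claw": -1},
    {"x": 0,"y": 0,"z": 0,"rx": 0,"ry": 0,"rz": 0,"claw": -1},
    {"x": 0,"y": 0,"z": 0,"rx": 0,"ry": 0,"rz": 0,"claw": -1},
    {"x": 0,"y": 0,"z": 0,"rx": 0,"ry": 0,"rz": 0,"claw": -1},
    {"x": 0,"y": 0,"z": 0,"rx": 0,"ry": 0,"rz": 0,"claw": -1},
    {"x": 0,"y": 0,"z": 0,"rx": 0,"ry": 0,"rz": 0,"claw": -1},
    {"x": 0,"y": 0,"z": 0,"rx": 0,"ry": 0,"rz": 0,"claw": -1},
    {"x": 0,"y": 0,"z": 0,"rx": 0,"ry": 0,"rz": 0,"claw": -1},
    {"x": 0,"y": 0,"z": 0,"rx": 0,"ry": 0,"rz": 0,"claw": -1},
    {"x": 0,"y": 0,"z": 0,"rx": 0,"ry": 0,"rz": 0,"claw": -1},
  ],
)

```text
time: 11.3
tool_pos: [0.5162, -0.0521, 0.0422]
tool_rot: [3.142, 0.0, -3.141]
contact_force: [0.2, 0.2, -0.8]
opening: 0.0002
grip_force: 0.0
```

```bash
python3 look.py 6; python3 fit.py
```

```text
11.3 [ 0.51623587 -0.05206398  0.04221543] [ 0.21908988  0.24238242 -0.77723659]
11.3 1.789 90.0
11.35 1.844 89.0
11.4 1.896 87.0
11.45 1.948 87.0
11.5 2.002 89.0
11.55 2.054 88.0
[1.17211109 1.86720872 0.05550343 0.07526605] rms 0.0020896423966208387
now 11.55 [8.33817064 1.05033056] final 13.616792806643959
6.283185307179586 t 9.8 w 1.302018300345082
12.566370614359172 t 17.605 w 0.3959766877495685
```

Emit:
step_arm(
  steps=[
    {"x": 0,"y": 0,"z": 0,"rx": 0,"ry": 0,"rz": 0,"claw": -1},
    {"x": 0,"y": 0,"z": 0,"rx": 0,"ry": 0,"rz": 0,"claw": -1},
    {"x": 0,"y": 0,"z": 0,"rx": 0,"ry": 0,"rz": 0,"claw": -1},
    {"x": 0,"y": 0,"z": 0,"rx": 0,"ry": 0,"rz": 0,"claw": -1},
    {"x": 0,"y": 0,"z": 0,"rx": 0,"ry": 0,"rz": 0,"claw": -1},
    {"x": 0,"y": 0,"z": 0,"rx": 0,"ry": 0,"rz": 0,"claw": -1},
    {"x": 0,"y": 0,"z": 0,"rx": 0,"ry": 0,"rz": 0,"claw": -1},
    {"x": 0,"y": 0,"z": 0,"rx": 0,"ry": 0,"rz": 0,"claw": -1},
    {"x": 0,"y": 0,"z": 0,"rx": 0,"ry": 0,"rz": 0,"claw": -1},
    {"x": 0,"y": 0,"z": 0,"rx": 0,"ry": 0,"rz": 0,"claw": -1},
    {"x": 0,"y": 0,"z": 0,"rx": 0,"ry": 0,"rz": 0,"claw": -1},
    {"x": 0,"y": 0,"z": 0,"rx": 0,"ry": 0,"rz": 0,"claw": -1},
  ],
)

```text
time: 12.6
tool_pos: [0.5162, -0.0521, 0.0422]
tool_rot: [3.142, -0.0, -3.141]
contact_force: [0.7, 0.3, 0.2]
opening: 0.0007
grip_force: 0.0
```

Emit:
step_arm(
  steps=[
    {"x": 0,"y": 0,"z": 0,"rx": 0,"ry": 0,"rz": 0,"claw": -1},
    {"x": 0,"y": 0,"z": 0,"rx": 0,"ry": 0,"rz": 0,"claw": -1},
    {"x": 0,"y": 0,"z": 0,"rx": 0,"ry": 0,"rz": 0,"claw": -1},
    {"x": 0,"y": 0,"z": 0,"rx": 0,"ry": 0,"rz": 0,"claw": -1},
    {"x": 0,"y": 0,"z": 0,"rx": 0,"ry": 0,"rz": 0,"claw": -1},
    {"x": 0,"y": 0,"z": 0,"rx": 0,"ry": 0,"rz": 0,"claw": -1},
    {"x": 0,"y": 0,"z": 0,"rx": 0,"ry": 0,"rz": 0,"claw": -1},
    {"x": 0,"y": 0,"z": 0,"rx": 0,"ry": 0,"rz": 0,"claw": -1},
    {"x": 0,"y": 0,"z": 0,"rx": 0,"ry": 0,"rz": 0,"claw": -1},
    {"x": 0,"y": 0,"z": 0,"rx": 0,"ry": 0,"rz": 0,"claw": -1},
    {"x": 0,"y": 0,"z": 0,"rx": 0,"ry": 0,"rz": 0,"claw": -1},
    {"x": 0,"y": 0,"z": 0,"rx": 0,"ry": 0,"rz": 0,"claw": -1},
  ],
)

```text
time: 13.6
tool_pos: [0.5162, -0.0521, 0.0422]
tool_rot: [3.142, 0.0, -3.141]
contact_force: [-0.0, 0.2, -0.1]
opening: 0.0004
grip_force: 0.0
```

```bash
python3 look.py 12; python3 fit.py
```

```text
13.6 [ 0.51624337 -0.05207528  0.04221192] [-0.03681128  0.19979446 -0.05159075]
13.6 -2.339 82.0
13.65 -2.298 81.0
13.7 -2.26 81.0
13.75 -2.219 79.0
13.8 -2.181 78.0
13.85 -2.142 77.0
13.9 -2.105 77.0
13.95 -2.065 76.0
14.0 -2.027 75.0
14.05 -1.989 75.0
14.1 -1.953 75.0
14.15 -1.916 76.0
[1.17225177 1.86732948 0.05202814 0.07750906] rms 0.001746749858759198
now 14.15 [10.65052287  0.73726374] final 13.743930988901589
6.283185307179586 t 9.8 w 1.3020355702393454
12.566370614359172 t 17.525 w 0.41305744755642376
```

Emit:
step_arm(
  steps=[
    {"x": 0,"y": 0,"z": 0,"rx": 0,"ry": 0,"rz": 0,"claw": -1},
    {"x": 0,"y": 0,"z": 0,"rx": 0,"ry": 0,"rz": 0,"claw": -1},
    {"x": 0,"y": 0,"z": 0,"rx": 0,"ry": 0,"rz": 0,"claw": -1},
    {"x": 0,"y": 0,"z": 0,"rx": 0,"ry": 0,"rz": 0,"claw": -1},
  ],
)

```text
time: 14.53
tool_pos: [0.5163, -0.0521, 0.0422]
tool_rot: [3.142, 0.0, -3.141]
contact_force: [-0.8, 0.9, -0.4]
opening: 0.0004
grip_force: 0.0
```

```bash
python3 look.py 10; python3 fit.py; python3 -c "
import cv2;im=cv2.imread('pics/last.png');cv2.imwrite('pics/l2.png',cv2.resize(im[110:250,190:330],None,fx=4,fy=4))"
```

```text
14.5333 [ 0.51627498 -0.05207835  0.04221699] [-0.83553706  0.87126631 -0.40748261]
14.533 -1.638 81.0
14.583 -1.605 80.0
14.633 -1.571 83.0
14.683 -1.537 83.0
14.733 -1.503 85.0
14.783 -1.47 88.0
14.833 -1.437 89.0
14.883 -1.403 88.0
14.933 -1.37 89.0
14.983 -1.338 91.0
[1.17219818 1.8675571  0.05142938 0.07795602] rms 0.0015822091486885495
now 14.9833 [11.22872394  0.649871  ] final 13.762592870001342
6.283185307179586 t 9.8 w 1.3019282703021011
12.566370614359172 t 17.515 w 0.4153148863026038
```

View pics/l2.png

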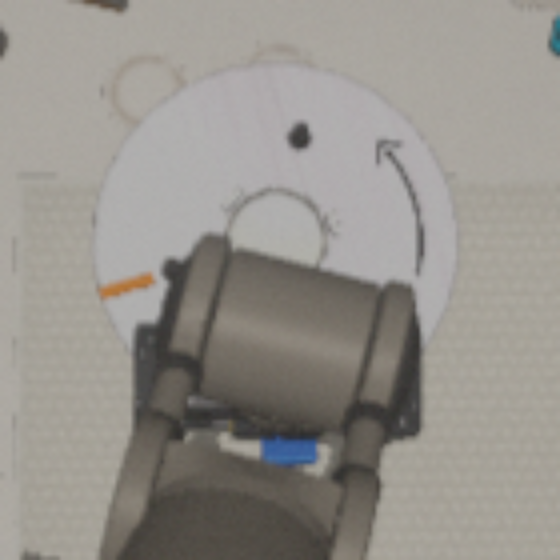

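Emit:
step_arm(
  steps=[
    {"x": 0,"y": 0,"z": 0,"rx": 0,"ry": 0,"rz": 0,"claw": -1},
    {"x": 0,"y": 0,"z": 0,"rx": 0,"ry": 0,"rz": 0,"claw": -1},
    {"x": 0,"y": 0,"z": 0,"rx": 0,"ry": 0,"rz": 0,"claw": -1},
    {"x": 0,"y": 0,"z": 0,"rx": 0,"ry": 0,"rz": 0,"claw": -1},
    {"x": 0,"y": 0,"z": 0,"rx": 0,"ry": 0,"rz": 0,"claw": -1},
    {"x": 0,"y": 0,"z": 0,"rx": 0,"ry": 0,"rz": 0,"claw": -1},
    {"x": 0,"y": 0,"z": 0,"rx": 0,"ry": 0,"rz": 0,"claw": -1},
    {"x": 0,"y": 0,"z": 0,"rx": 0,"ry": 0,"rz": 0,"claw": -1},
    {"x": 0,"y": 0,"z": 0,"rx": 0,"ry": 0,"rz": 0,"claw": -1},
    {"x": 0,"y": 0,"z": 0,"rx": 0,"ry": 0,"rz": 0,"claw": -1},
    {"x": 0,"y": 0,"z": 0,"rx": 0,"ry": 0,"rz": 0,"claw": -1},
    {"x": 0,"y": 0,"z": 0,"rx": 0,"ry": 0,"rz": 0,"claw": -1},
  ],
)

```text
time: 16.03
tool_pos: [0.5162, -0.0521, 0.0422]
tool_rot: [3.141, 0.0, -3.141]
contact_force: [0.6, -0.6, -0.2]
opening: 0.0004
grip_force: 0.0
```

Emit:
step_arm(
  steps=[
    {"x": 0,"y": 0,"z": 0,"rx": 0,"ry": 0,"rz": 0,"claw": -1},
    {"x": 0,"y": 0,"z": 0,"rx": 0,"ry": 0,"rz": 0,"claw": -1},
    {"x": 0,"y": 0,"z": 0,"rx": 0,"ry": 0,"rz": 0,"claw": -1},
    {"x": 0,"y": 0,"z": 0,"rx": 0,"ry": 0,"rz": 0,"claw": -1},
    {"x": 0,"y": 0,"z": 0,"rx": 0,"ry": 0,"rz": 0,"claw": -1},
    {"x": 0,"y": 0,"z": 0,"rx": 0,"ry": 0,"rz": 0,"claw": -1},
    {"x": 0,"y": 0,"z": 0,"rx": 0,"ry": 0,"rz": 0,"claw": -1},
    {"x": 0,"y": 0,"z": 0,"rx": 0,"ry": 0,"rz": 0,"claw": -1},
    {"x": 0,"y": 0,"z": 0,"rx": 0,"ry": 0,"rz": 0,"claw": -1},
    {"x": 0,"y": 0,"z": 0,"rx": 0,"ry": 0,"rz": 0,"claw": -1},
    {"x": 0,"y": 0,"z": 0,"rx": 0,"ry": 0,"rz": 0,"claw": -1},
    {"x": 0,"y": 0,"z": 0,"rx": 0,"ry": 0,"rz": 0,"claw": -1},
  ],
)

```text
time: 17.03
tool_pos: [0.5162, -0.0521, 0.0422]
tool_rot: [3.141, 0.0, -3.141]
contact_force: [0.4, 0.2, 0.1]
opening: 0.0007
grip_force: 0.0
```

Emit:
step_arm(
  steps=[
    {"x": 0,"y": 0,"z": 0,"rx": 0,"ry": 0,"rz": 0,"claw": -1},
    {"x": 0,"y": 0,"z": 0,"rx": 0,"ry": 0,"rz": 0,"claw": -1},
    {"x": 0,"y": 0,"z": 0,"rx": 0,"ry": 0,"rz": 0,"claw": -1},
    {"x": 0,"y": 0,"z": 0,"rx": 0,"ry": 0,"rz": 0,"claw": -1},
    {"x": 0,"y": 0,"z": 0.011,"rx": 0,"ry": 0,"rz": 0,"claw": -1},
    {"x": 0,"y": 0,"z": 0.011,"rx": 0,"ry": 0,"rz": 0,"claw": -1},
    {"x": 0,"y": 0,"z": 0.011,"rx": 0,"ry": 0,"rz": 0,"claw": -1},
    {"x": 0,"y": 0,"z": 0.011,"rx": 0,"ry": 0,"rz": 0,"claw": -1},
    {"x": 0,"y": 0,"z": 0.011,"rx": 0,"ry": 0,"rz": 0,"claw": -1},
    {"x": 0,"y": 0,"z": 0.011,"rx": 0,"ry": 0,"rz": 0,"claw": -1},
  ],
)

```text
time: 17.87
tool_pos: [0.5174, -0.0525, 0.0361]
tool_rot: [-3.141, 0.003, -3.141]
contact_force: [-4.9, 0.4, 22.4]
opening: 0.0005
grip_force: 11.1
```

Emit:
step_arm(
  steps=[
    {"x": 0,"y": 0,"z": -0.001,"rx": 0,"ry": 0,"rz": 0,"claw": -1},
    {"x": 0,"y": 0,"z": -0.002,"rx": 0,"ry": 0,"rz": 0,"claw": -1},
    {"x": 0,"y": 0,"z": -0.003,"rx": 0,"ry": 0,"rz": 0,"claw": -1},
    {"x": 0,"y": 0,"z": -0.04,"rx": 0,"ry": 0,"rz": 0,"claw": -1},
    {"x": 0,"y": 0,"z": -0.08,"rx": 0,"ry": 0,"rz": 0,"claw": -1},
    {"x": 0,"y": 0,"z": -0.12,"rx": 0,"ry": 0,"rz": 0,"claw": -1},
    {"x": 0.1,"y": 0,"z": -0.2,"rx": 0,"ry": 0,"rz": 0,"claw": -1},
    {"x": 0.2,"y": 0,"z": -0.2,"rx": 0,"ry": 0,"rz": 0,"claw": -1},
    {"x": 0.2,"y": 0,"z": -0.2,"rx": 0,"ry": 0,"rz": 0,"claw": -1},
    {"x": 0.2,"y": 0,"z": -0.2,"rx": 0,"ry": 0,"rz": 0,"claw": -1},
    {"x": 0.2,"y": 0,"z": -0.2,"rx": 0,"ry": 0,"rz": 0,"claw": -1},
  ],
)

```text
time: 18.78
tool_pos: [0.3605, -0.051, 0.1845]
tool_rot: [3.141, -0.003, -3.141]
contact_force: [0.9, -0.2, 0.4]
opening: 0.0005
grip_force: 0.0
```

```bash
python3 look.py 3; python3 -c "
import cv2;im=cv2.imread('pics/last.png');cv2.imwrite('pics/l3.png',cv2.resize(im[110:270,190:400],None,fx=3.7,fy=3.7))"
```

```text
18.7833 [ 0.36053027 -0.05100158  0.18451147] [ 0.8595504  -0.1942139   0.41700515]
18.783 -0.057 88.0
18.833 -0.057 87.0
18.883 -0.057 87.0
```

View pics/l3.png

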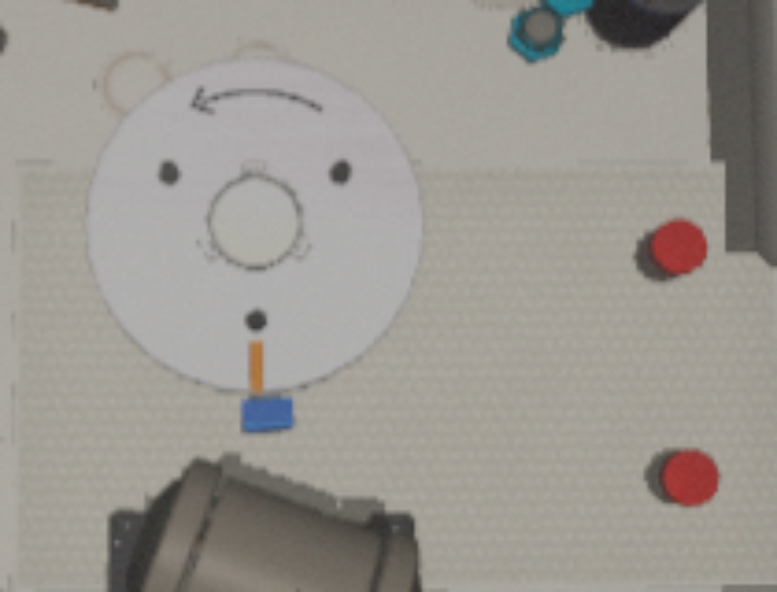

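The disc stands still at −0.057 rad, about 7 mm from the index. The orange mark at (257,366) sits over the blue plate at (267,414), and the jars and dish are in place.

```bash
python3 -c "
from cell import robot
print(robot.hand_in())"
```

```text
the job is handed in; nothing more can be done
None
```

I handed the job in, but no verdict came back. I flicked the disc, let it coast past the index once, and braked it at the first attempt on the second pass. The orange mark stopped about 7 mm from the index point by the top camera, inside the 19 mm limit, and the disc stood still with the finger clear.

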